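# Stack the tool cases on the plywood box, largest first

### The arm

A 6-joint arm with a two-finger parallel gripper is mounted at the origin on a cart in front of the work surface, level with it; the furniture and walls round the work are solid. World frame = base frame: x ahead of the robot, y to its left, z up, the work surface at z = 0. Lengths are in m, angles in rad, forces in N, time in s.
With the tool pointing down it reaches from about 0.15 to 0.775 m from the base axis. Payload 6.1 kg.
Tool frame: the origin (TCP) lies on the centre line of the jaws, within the pads' length; the fingertips stand 14 mm ahead of it and the grasp point (between the pads) lies 5 mm behind it; z points along the fingers, y is the line along which they close (so a half turn about z gives the same grasp; the last joint's range is limited). The gripper opens to 85 mm and grips with 20 to 120 N. Pads are 22 mm wide; open, the fingers measure 114 mm over their backs; the gripper's body (76 mm by 85 mm) begins 54 mm behind the grasp point. The pads swing forward as they close: fully open they stand 13 mm farther back than shut.
Start: joints at [-1.317, 0.126, -0.04, 1.405, 0, 1.571], TCP at [0.132, -0.508, 0.245] pointing down, gripper open.
Joint ranges: [-2.72, 2.72], [-0.95, 1.95], [-1.27, 1.35], [-1.78, 2.02], [-1.46, 1.47], [-3.14, 3.14]. Speed limits (rad/s): [2.39, 2.39, 3.01, 3.14, 3.14, 3.14].

### API

Orientations are given as a rotation vector (axis times angle).
In Python, from station import sense, grab_frame, camera_model, close_job, search_frame gives the robot as it stands.
- The arm moves only by the tool drive_tool, never from a script. Its argument "motion" is a list of rows, each a list of 7 numbers: the turn, a rotation vector about the tool's x, y, z scaled (see below), then the shift along the tool's x, y, z scaled (see below), then the finger opening in mm, from 0 to 85.4. A call has 1 to 20 rows; each row shifts and turns the commanded pose from where the row before left it, along the tool's axes as they then stand; what a row does not reach is not made up. The controller multiplies each number of a shift by 500 mm and each number of a turn by 0.12 rad. A row lasts 1/10 s, in which the tool goes at most 50 mm and 8.59 degrees, less where a joint would pass 70% of its speed; a pose out of reach is approached as far as the arm can. A call with a number of a shift or a turn outside -1 to 1 is refused whole. A call with a gripper value outside its range is refused whole. The fingers move at their own pace and stop on an object; the grip force is fixed at half the most. Time passes only in rows, so rows that do not move let the fingers close. It gives the time, the measured TCP pose, the force, the opening and the grip force at its end, in the units of the state.
- sense(): the state, without advancing time (a new reading comes with each control period).
- grab_frame(name): name is "side" or "top"; returns the picture (480x640x3 uint8, blue, green, red); there is no depth.
- camera_model(name): a dict with "fx", "fy", "cx", "cy" (pixels), "k1" (the pictures are not rectified: a ray, as slopes to the right and down, at radius r is drawn at 1 + k1 r^2 times it, then the intrinsics apply), "extrinsics" (4x4, takes a point from camera to world coordinates). Camera axes: x right, y up, looking along -z (the intrinsics and any distortion apply to the point x, -y, -z); pixel columns grow to the right and rows downward; lengths in m; the calibration is good to about 2 mm. A picture is of the moment at which its call begins. camera_model takes no time and is no camera call.
- close_job(): hands the job in; it is judged then, once.
Trained networks look in the newest picture that a camera, given by its name, has taken for a name from the list of things; names that differ only in an ending like _2 or _b are one class to them, and where a whole thing is asked for, a point or a joint stands for the part that bears it (a point fixed in the world has none). Each returns a list of dicts, best first, with "conf" (0 to 1); they miss things now and then, are a little off and sometimes report something else, mostly with a low value. They report only what shows in the picture. A call takes as long as a camera call. They do not tell look-alikes from the thing itself.
- search_frame(target, camera): "centre" ([x, y, z] in m, in world coordinates, good to about 4 mm: the middle of the surface that is visible of it).
The state is a dict: "clock": time; "joint_positions": joint angles; "joint_vel": joint speeds; "joint_torque": joint torques, N m; "position": TCP position; "orientation": TCP orientation; "force": force on the tool from outside, world axes, zero at the start; "moment": the same for the moment, N m; "width": finger opening in m; "gripper_force": force on a finger pad.
Only numpy, scipy, OpenCV 4.12 (cv2) and the standard library are available. Lean on these libraries where they do the work, as an engineer would, in place of code of your own. Each camera call takes 0.05 s, during which the arm holds its last target. There are 200 camera calls.

### The job

Pile the three tool cases on top of the small plywood box, largest at the bottom: lift the blue case out of its stand, first lay it flat on the bench with its blue lid up and let go, then take it again across its width and set it on the box, then put the orange case on the blue one and the yellow case on the orange one. Every case must lie flat, lid up, lengthways in line with the box, centred so that no edge hangs over what is beneath it; do not drop the cases, and leave the filler tin, the tape roll and the sanding block where they are.

Things in the scene. Friction and masses are not known exactly. Their poses are not given: they have to be found in the camera images.
- blue_case: Largest tool case, 130 x 66 x 40 mm, black base half, blue lid, about 0.3 kg, loose; starts standing on a long edge in the stand (66 mm high, 40 thick). Origin at its very centre. x: along its 130 mm length; y (40 mm): out of the blue lid, so it points up when the case lies flat lid up (origin then 20 mm above its support); z (66 mm): up while in the stand.
- orange_case: Middle tool case, 98 x 50 x 34 mm box, black base half and orange lid, loose, about 0.2 kg, starts lying flat on the bench lid up. Origin at the centre of its underside; x along its 98 mm length, y across its 50 mm width, z up out of the lid.
- yellow_case: Smallest tool case, 70 x 34 x 30 mm box, black base half and yellow lid, loose, about 0.1 kg, starts lying flat on the bench lid up. Origin at the centre of its underside; x along its 70 mm length, y across its 34 mm width, z up out of the lid.
- ply_box: Small plywood box with an open tunnel through it, lying flat on the bench, loose, about 0.6 kg; flat closed top. 95 mm along its x, 155 mm along its y, 62 mm high. Origin at the centre of its underside, z up. The pile is built on its top, cases lengthways along its y axis.
- stand: Plywood stand fixed to the bench. Floor plate 150 x 82 x 8 mm; on it two fences along x, each 130 mm long, 12 mm thick, tops 36 mm above the bench, with a slot 50 mm wide between them; ends open. Origin at the centre of its underside; x along the slot. The blue case stands in the slot, its top edge 74 mm above the bench.
- filler_tin: Round tin of wood filler, diameter 65 mm, 62 mm high, bystander: the one nearest the plywood box (a similar one stands far back). Origin at the centre of its underside.
- masking_tape: Roll of masking tape lying flat, diameter 108 mm, 38 mm high, bystander: the one to the left of the stand (a similar one lies far back). Origin at the centre of its underside.
- sanding_block: Cork sanding block with grey-white paper over its top, 61 x 117 x 35 mm (x, y, z), bystander: the one to the left of the stand (a similar one lies far back on the left). Origin at the centre of its underside.
Mind the look-alikes: they are no part of the job. Leave any pink look-alike of the yellow_case alone.

How it is judged:
By the outcome, as a careful person would: the job done as asked, in the order asked, and still so for the second after the job is handed in, with the robot touching nothing.
It also fails if it takes over 72 s, if anything falls off the work surface, if the arm or the gripper's body presses on something with over 40 N, if the wrist force passes 120 N, or if a joint passes its speed limit or range.

## Working session

There is one attempt and no reset: what is moved stays moved. The work goes in short steps, Python scripts to look and compute and a tool call to move; the robot and the scene stay as the last step left them, time stands still between calls to the robot, and variables do not carry over. Pictures are saved under pics/ and viewed, at most 10 in all, crops included, and the job is handed in when it is done.

Besides the shell and the picture viewer there is one more tool, called after "Request:" as name(argument=value, ...) on one line, values as JSON. drive_tool: Moves the arm, as the interface text tells. Shifts and turns lie within -1 to 1; 1 stands for 500 mm of shift or 0.12 rad of turn. Its arguments: {"type":"object","properties":{"motion":{"type":"array","items":{"type":"array","items":{"type":"number"}}}},"required":["motion"]}

```bash
mkdir -p pics; ls
python3 - <<'E'
from station import *
import cv2,numpy as np
s=sense();print({k:np.round(v,3).tolist() for k,v in s.items()})
for n in("top","side"):
    cv2.imwrite(f"pics/{n}0.png",grab_frame(n))
    m=camera_model(n);print(n,{k:np.round(v,3).tolist() for k,v in m.items()})
    for t in("blue_case","orange_case","yellow_case","ply_box","stand","filler_tin","masking_tape","sanding_block"):
        print(t,[(np.round(d["centre"],3).tolist(),round(d["conf"],2)) for d in search_frame(t,n)])
E
```

```text
pics
{'clock': 0.0, 'joint_positions': [-1.317, 0.126, -0.041, 1.405, 0.0, 1.571], 'joint_vel': [0.0, -0.0, 0.0, 0.0, 0.0, -0.001], 'joint_torque': [0.0, -43.591, 35.293, 0.017, -0.0, -0.0], 'position': [0.132, -0.508, 0.244], 'orientation': [-3.115, -0.397, 0.0], 'force': [0.621, 0.029, -0.312], 'moment': [-0.02, -0.009, 0.033], 'gripper_force': 0.0, 'width': 0.085}
top {'fx': 552.389, 'fy': 552.389, 'cx': 309.998, 'cy': 234.543, 'k1': -0.175, 'extrinsics': [[-0.007, 0.983, -0.182, 0.36], [-1.0, -0.007, 0.001, 0.266], [0.0, 0.182, 0.983, 0.993], [0.0, 0.0, 0.0, 1.0]]}
blue_case [([0.546, 0.354, 0.076], 0.59)]
orange_case [([0.38, 0.309, 0.034], 0.76)]
yellow_case [([0.452, 0.037, 0.029], 0.88), ([0.594, 0.231, 0.029], 0.72)]
ply_box [([0.645, 0.068, 0.064], 0.84)]
stand [([0.545, 0.334, 0.035], 0.69)]
filler_tin [([0.706, 0.211, 0.058], 0.87)]
masking_tape [([0.469, 0.517, 0.038], 0.66)]
sanding_block [([0.626, 0.511, 0.034], 0.94)]
side {'fx': 443.619, 'fy': 443.619, 'cx': 322.454, 'cy': 236.91, 'k1': -0.078, 'extrinsics': [[-1.0, 0.029, 0.003, 0.563], [-0.013, -0.538, 0.843, 1.136], [0.026, 0.842, 0.538, 0.584], [0.0, 0.0, 0.0, 1.0]]}
blue_case [([0.552, 0.377, 0.065], 0.75)]
orange_case [([0.383, 0.322, 0.034], 0.69), ([0.468, 0.536, 0.033], 0.47)]
yellow_case [([0.455, 0.05, 0.025], 0.91), ([0.548, 0.375, 0.066], 0.62), ([0.599, 0.23, 0.033], 0.47)]
ply_box [([0.65, 0.114, 0.062], 0.71)]
stand [([0.556, 0.394, 0.013], 0.95)]
filler_tin [([0.711, 0.23, 0.05], 0.66)]
masking_tape [([0.472, 0.536, 0.034], 0.84)]
sanding_block [([0.63, 0.538, 0.036], 0.86)]
```

View pics/top0.png

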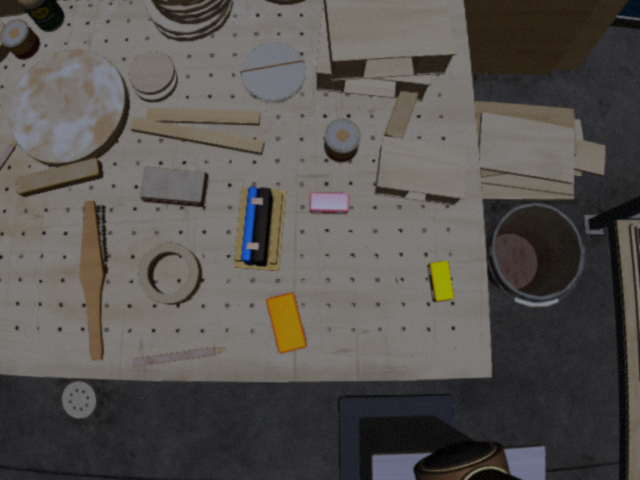

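View pics/side0.png

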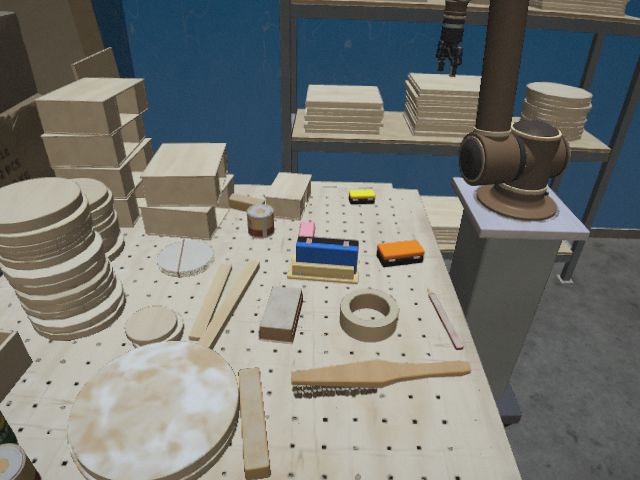

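The top view shows the orange case at (287,323), the blue case in the stand at (257,226) with its lid to the left (+y), the filler tin at (342,138), the tape at (168,272), the sanding block at (174,186) and the box top at (420,168). There are two candidates for the yellow case: (441,281) is yellow and (329,203) is pink. The one at (441,281) fits, and I'll confirm it in a crop.

```bash
cat > h.py <<'E'
import numpy as np,cv2
from station import *
from scipy.spatial.transform import Rotation as R
def p2w(n,px,z):
    m=camera_model(n);K=np.array([[m["fx"],0,m["cx"]],[0,m["fy"],m["cy"]],[0,0,1]])
    u=cv2.undistortPoints(np.asarray(px,float).reshape(-1,1,2),K,np.array([m["k1"],0,0,0.]))[:,0]
    E=np.array(m["extrinsics"]);d=np.c_[u[:,0],-u[:,1],-np.ones(len(u))]@E[:3,:3].T
    return E[:3,3]+d*((z-E[2,3])/d[:,2])[:,None]
HSV={"orange":((8,150,80),(20,255,255)),"yellow":((25,120,80),(35,255,255)),"blue":((100,150,50),(118,255,255))}
def rect(n,col,z,roi=None,img=None):
    img=grab_frame(n) if img is None else img
    mk=cv2.inRange(cv2.cvtColor(img,cv2.COLOR_BGR2HSV),*HSV[col])
    if roi: k=np.zeros_like(mk);x0,y0,x1,y1=roi;k[y0:y1,x0:x1]=1;mk*=k
    c=max(cv2.findContours(cv2.morphologyEx(mk,cv2.MORPH_CLOSE,np.ones((9,9))),0,cv2.CHAIN_APPROX_NONE)[0],key=cv2.contourArea)
    return world_rect(n,c,z)
def world_rect(n,c,z):
    w=p2w(n,c.reshape(-1,2),z)[:,:2]
    (cx,cy),(a,b),t=cv2.minAreaRect((w*1000).astype(np.float32))
    if a<b:a,b,t=b,a,t+90
    return np.round([cx/1000,cy/1000,a/1000,b/1000],4).tolist(),round((t+90)%180-90,1)
def go(p=None,heading=None,down=None):
    """delta to TCP target p, and pose, in tool axes, in move units (whole move)"""
    s=sense();Rt=R.from_rotvec(s["orientation"])
    print("t",round(s["clock"],2),"tcp",np.round(s["position"],4),"w",round(s["width"],4),"F",np.round(s["force"],1),"j",np.round(s["joint_positions"],2))
    print("tool axes (cols)\n",np.round(Rt.as_matrix(),3))
    if p is not None: print("shift units",np.round(Rt.inv().apply(np.array(p)-s["position"])/.5,3))
    if down is not None:
        print("turn units",np.round((Rt.inv()*down).as_rotvec()/.12,2))
def tool(z,y):
    z=np.array(z,float)/np.linalg.norm(z);y=np.array(y,float);y-=z*(y@z);y/=np.linalg.norm(y)
    return R.from_matrix(np.c_[np.cross(y,z),y,z])
E
python3 - <<'E'
from h import *
i=cv2.imread("pics/top0.png")
print("o",rect("top","orange",.034,img=i));print("y",rect("top","yellow",.03,img=i));print("b",rect("top","blue",.074,img=i))
# box top quad from picture, refine by eye
c=i[100:300,230:490];cv2.imwrite("pics/crop.png",cv2.resize(c,None,fx=3,fy=3,interpolation=cv2.INTER_CUBIC)[:600,:780])
E
```

```text
o ([0.3838, 0.3075, 0.0964, 0.0489], 13.8)
y ([0.454, 0.0331, 0.07, 0.0347], 6.6)
b ([0.5497, 0.3681, 0.1293, 0.016], -4.9)
```

View pics/crop.png

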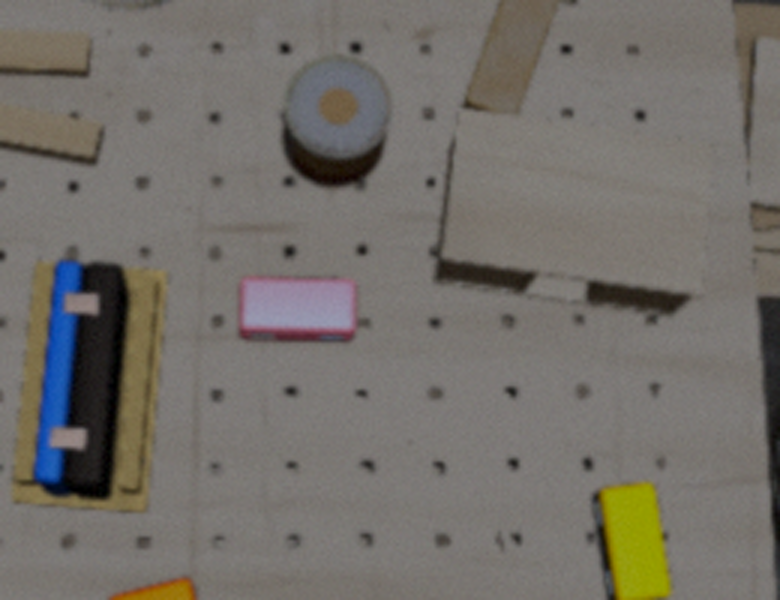

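The crop confirms it: the yellow case is at crop (632,540), and the pink look-alike at crop (298,308) stays put. The box top corners in the crop are about (463,108), (712,140), (697,295) and (443,262).

```bash
cat >> h.py <<'E'
def plan(p,Rt1,n):
    """n rows, straight line with turn at constant rate; rows in move units"""
    s=sense();R0=R.from_rotvec(s["orientation"]);dv=(R0.inv()*Rt1).as_rotvec()
    dp=(np.array(p)-s["position"])/n/.5
    print("turn/row",np.round(dv/n/.12,3),"mm/row",round(np.linalg.norm(dp)*500,1))
    for k in range(n):
        print(np.round((R0*R.from_rotvec(dv*k/n)).inv().apply(dp),3).tolist())
E
python3 - <<'E'
from h import *
c=np.array([(463,108),(712,140),(697,295),(443,262)])/3+[230,100]
print(np.round(p2w("top",c,.062),3));print("box",world_rect("top",c,.062))
t=tool((0,0,-1),(.085,.996,0))
plan([.50,.30,.22],R.from_rotvec([0,0,np.radians(10)])*t,20)
E
```

```text
[[ 0.71   0.131  0.062]
 [ 0.691 -0.02   0.062]
 [ 0.595 -0.004  0.062]
 [ 0.615  0.146  0.062]]
box ([0.6532, 0.0631, 0.1541, 0.0974], 82.3)
turn/row [ 0.    0.   -1.24] mm/row 44.4
[0.056, -0.069, 0.003]
[0.066, -0.06, 0.003]
[0.074, -0.05, 0.003]
[0.08, -0.038, 0.003]
[0.085, -0.026, 0.003]
[0.088, -0.013, 0.003]
[0.089, 0.0, 0.003]
[0.088, 0.013, 0.003]
[0.085, 0.026, 0.003]
[0.08, 0.039, 0.003]
[0.073, 0.05, 0.003]
[0.065, 0.06, 0.003]
[0.055, 0.069, 0.003]
[0.045, 0.077, 0.003]
[0.033, 0.083, 0.003]
[0.02, 0.087, 0.003]
[0.007, 0.089, 0.003]
[-0.006, 0.089, 0.003]
[-0.019, 0.087, 0.003]
[-0.032, 0.083, 0.003]
```

Request:
drive_tool(motion=[[0, 0, -1, 0.05, -0.065, 0, 85], [0, 0, -1, 0.06, -0.06, 0, 85], [0, 0, -1, 0.065, -0.05, 0, 85], [0, 0, -1, 0.075, -0.04, 0, 85]])

```text
clock: 1.3
position: [0.2009, -0.3548, 0.2453]
orientation: [2.93, 1.132, 0.0]
force: [0.9, -0.4, -0.1]
width: 0.085
gripper_force: 0.0
```

Run:
```python
from h import *
go()
plan([.50,.30,.20],tool((0,0,-1),(.085,.996,0)),20)
```

```text
t 1.3 tcp [ 0.2009 -0.3548  0.2453] w 0.085 F [ 0.9 -0.4 -0.1] j [-1.06 -0.1  -0.27  1.4   0.    1.35]
tool axes (cols)
 [[ 0.74   0.673  0.   ]
 [ 0.673 -0.74  -0.   ]
 [ 0.     0.    -1.   ]]
turn/row [ 0.     0.    -0.966] mm/row 36.1
[0.066, -0.028, 0.005]
[0.069, -0.021, 0.005]
[0.071, -0.012, 0.005]
[0.072, -0.004, 0.005]
[0.072, 0.004, 0.005]
[0.071, 0.013, 0.005]
[0.069, 0.021, 0.005]
[0.066, 0.028, 0.005]
[0.062, 0.036, 0.005]
[0.058, 0.043, 0.005]
[0.052, 0.049, 0.005]
[0.046, 0.055, 0.005]
[0.04, 0.06, 0.005]
[0.032, 0.064, 0.005]
[0.025, 0.068, 0.005]
[0.017, 0.07, 0.005]
[0.009, 0.071, 0.005]
[0.0, 0.072, 0.005]
[-0.008, 0.072, 0.005]
[-0.016, 0.07, 0.005]
```

Request:
drive_tool(motion=[[0, 0, -0.97, 0.066, -0.028, 0.005, 85], [0, 0, -0.97, 0.069, -0.021, 0.005, 85], [0, 0, -0.97, 0.071, -0.012, 0.005, 85], [0, 0, -0.97, 0.072, -0.004, 0.005, 85], [0, 0, -0.97, 0.072, 0.004, 0.005, 85], [0, 0, -0.97, 0.071, 0.013, 0.005, 85], [0, 0, -0.97, 0.069, 0.021, 0.005, 85], [0, 0, -0.97, 0.066, 0.028, 0.005, 85], [0, 0, -0.97, 0.062, 0.036, 0.005, 85], [0, 0, -0.97, 0.058, 0.043, 0.005, 85], [0, 0, -0.97, 0.052, 0.049, 0.005, 85], [0, 0, -0.97, 0.046, 0.055, 0.005, 85], [0, 0, -0.97, 0.04, 0.06, 0.005, 85], [0, 0, -0.97, 0.032, 0.064, 0.005, 85], [0, 0, -0.97, 0.025, 0.068, 0.005, 85], [0, 0, -0.97, 0.017, 0.07, 0.005, 85], [0, 0, -0.97, 0.009, 0.071, 0.005, 85], [0, 0, -0.97, 0, 0.072, 0.005, 85], [0, 0, -0.97, -0.008, 0.072, 0.005, 85], [0, 0, -0.97, -0.016, 0.07, 0.005, 85]])

```text
clock: 3.3
position: [0.5, 0.2999, 0.1951]
orientation: [0.117, 3.139, 0.0]
force: [0.4, -0.5, 0.3]
width: 0.0851
gripper_force: 0.0
```

Run:
```python
from h import *
t=tool((0,0,-1),(.085,.996,0))
go([.5637,.3547,.12],down=t)
```

```text
t 3.3 tcp [0.5    0.2999 0.1951] w 0.0851 F [ 0.4 -0.5  0.3] j [ 0.54  0.24 -0.01  1.32 -0.    0.62]
tool axes (cols)
 [[-0.997  0.075  0.   ]
 [ 0.075  0.997  0.   ]
 [-0.     0.    -1.   ]]
shift units [-0.119  0.119  0.15 ]
turn units [0.   0.   0.09]
```

Request:
drive_tool(motion=[[0, 0, 0.09, -0.03, 0.03, 0.0375, 85], [0, 0, 0, -0.03, 0.03, 0.0375, 85], [0, 0, 0, -0.03, 0.03, 0.0375, 85], [0, 0, 0, -0.029, 0.029, 0.0375, 85], [0, 0, 0, 0, 0, 0.035, 85], [0, 0, 0, 0, 0, 0.035, 85], [0, 0, 0, 0, 0, 0.035, 85], [0, 0, 0, 0, 0, 0.025, 60], [0, 0, 0, 0, 0, 0, 30], [0, 0, 0, 0, 0, 0, 30], [0, 0, 0, 0, 0, 0, 30], [0, 0, 0, 0, 0, 0, 30]])

```text
clock: 4.5
position: [0.5647, 0.3528, 0.0564]
orientation: [0.142, 3.137, 0.002]
force: [1.1, 0.5, -0.2]
width: 0.0387
gripper_force: 60.8
```

Request:
drive_tool(motion=[[0, 0, 0, 0, 0, -0.03, 30], [0, 0, 0, 0, 0, -0.05, 30], [0, 0, 0, 0, 0, -0.08, 30], [0, 0, 0, 0, 0, -0.08, 30], [0, 0, 0, 0, 0, -0.06, 30], [0, 0, 0, 0, 0, -0.03, 30]])

```text
clock: 5.1
position: [0.5646, 0.3526, 0.2253]
orientation: [0.142, 3.134, 0.004]
force: [0.5, 0.3, -3.3]
width: 0.0393
gripper_force: 61.6
```

Run:
```python
from h import *
a=np.radians(65);t=tool((np.cos(a),np.sin(a),0),(-np.sin(a),np.cos(a),0))
go();plan([.43,.16,.2],t,20)
```

```text
t 5.1 tcp [0.5646 0.3526 0.2253] w 0.0393 F [ 0.5  0.3 -3.3] j [ 0.56  0.4   0.27  1.44 -0.    0.65]
tool axes (cols)
 [[-0.996  0.091  0.004]
 [ 0.091  0.996  0.002]
 [-0.004  0.003 -1.   ]]
turn/row [-0.396 -0.562 -0.396] mm/row 11.8
[0.012, -0.02, 0.002]
[0.013, -0.02, 0.001]
[0.014, -0.019, -0.001]
[0.014, -0.018, -0.003]
[0.015, -0.018, -0.005]
[0.015, -0.017, -0.007]
[0.016, -0.016, -0.009]
[0.016, -0.014, -0.01]
[0.016, -0.013, -0.012]
[0.015, -0.012, -0.014]
[0.015, -0.01, -0.015]
[0.014, -0.009, -0.017]
[0.014, -0.007, -0.018]
[0.013, -0.006, -0.019]
[0.011, -0.004, -0.02]
[0.01, -0.003, -0.021]
[0.009, -0.001, -0.022]
[0.007, 0.0, -0.022]
[0.006, 0.001, -0.023]
[0.004, 0.003, -0.023]
```

Request:
drive_tool(motion=[[-0.396, -0.562, -0.396, 0.012, -0.02, 0.002, 30], [-0.396, -0.562, -0.396, 0.013, -0.02, 0.001, 30], [-0.396, -0.562, -0.396, 0.014, -0.019, -0.001, 30], [-0.396, -0.562, -0.396, 0.014, -0.018, -0.003, 30], [-0.396, -0.562, -0.396, 0.015, -0.018, -0.005, 30], [-0.396, -0.562, -0.396, 0.015, -0.017, -0.007, 30], [-0.396, -0.562, -0.396, 0.016, -0.016, -0.009, 30], [-0.396, -0.562, -0.396, 0.016, -0.014, -0.01, 30], [-0.396, -0.562, -0.396, 0.016, -0.013, -0.012, 30], [-0.396, -0.562, -0.396, 0.015, -0.012, -0.014, 30], [-0.396, -0.562, -0.396, 0.015, -0.01, -0.015, 30], [-0.396, -0.562, -0.396, 0.014, -0.009, -0.017, 30], [-0.396, -0.562, -0.396, 0.014, -0.007, -0.018, 30], [-0.396, -0.562, -0.396, 0.013, -0.006, -0.019, 30], [-0.396, -0.562, -0.396, 0.011, -0.004, -0.02, 30], [-0.396, -0.562, -0.396, 0.01, -0.003, -0.021, 30], [-0.396, -0.562, -0.396, 0.009, -0.001, -0.022, 30], [-0.396, -0.562, -0.396, 0.007, 0, -0.022, 30], [-0.396, -0.562, -0.396, 0.006, 0.001, -0.023, 30], [-0.396, -0.562, -0.396, 0.004, 0.003, -0.023, 30]])

```text
clock: 7.1
position: [0.4395, 0.1467, 0.2066]
orientation: [-0.916, 1.415, 0.882]
force: [-60.8, 14.7, 31.6]
width: 0.0394
gripper_force: 63.1
```

Run:
```python
from h import *
a=np.radians(65);t=tool((np.cos(a),np.sin(a),0),(-np.sin(a),np.cos(a),0))
go([.43,.16,.1],down=t)
cv2.imwrite("pics/s1.png",np.hstack([grab_frame("side")[100:400,200:600],grab_frame("top")[100:400,180:580]]))
```

```text
t 7.1 tcp [0.4395 0.1467 0.2066] w 0.0394 F [-60.8  14.7  31.6] j [-0.33 -0.04 -1.26 -0.81  1.47 -0.41]
tool axes (cols)
 [[-0.018 -0.913  0.408]
 [-0.036  0.408  0.912]
 [-0.999  0.002 -0.04 ]]
shift units [0.213 0.028 0.025]
turn units [ 0.13 -0.34 -0.01]
```

View pics/s1.png

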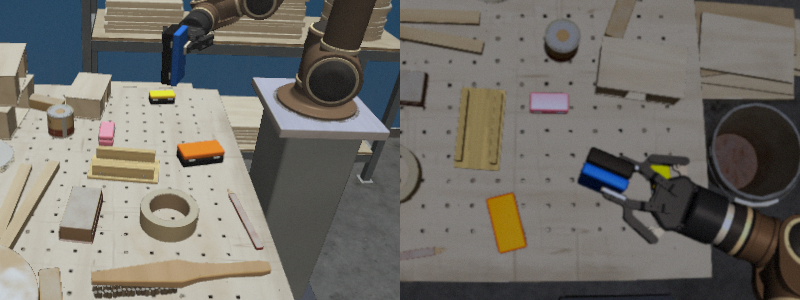

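Upright works, but j5 and j3 are at their limits here. I'll go farther out and to the right, near (0.54, 0.02), with a heading of 45°.

Run:
```python
from h import *
a=np.radians(45);t=tool((np.cos(a),np.sin(a),0),(-np.sin(a),np.cos(a),0))
plan([.53,.01,.2],t,8)
print(p2w("top",[(488,300),(481,200)],0).round(3))
```

```text
turn/row [ 0.377 -0.045  0.001] mm/row 20.3
[0.002, -0.034, -0.022]
[0.002, -0.035, -0.02]
[0.002, -0.036, -0.019]
[0.002, -0.037, -0.017]
[0.002, -0.038, -0.015]
[0.001, -0.038, -0.014]
[0.001, -0.039, -0.012]
[0.001, -0.039, -0.01]
[[ 0.42  -0.06   0.   ]
 [ 0.607 -0.058 -0.   ]]
```

Request:
drive_tool(motion=[[0.377, -0.045, 0, 0.002, -0.034, -0.022, 30], [0.377, -0.045, 0, 0.002, -0.035, -0.02, 30], [0.377, -0.045, 0, 0.002, -0.036, -0.019, 30], [0.377, -0.045, 0, 0.002, -0.037, -0.017, 30], [0.377, -0.045, 0, 0.002, -0.038, -0.015, 30], [0.377, -0.045, 0, 0.001, -0.038, -0.014, 30], [0.377, -0.045, 0, 0.001, -0.039, -0.012, 30], [0.377, -0.045, 0, 0.001, -0.039, -0.01, 30]])

```text
clock: 8.0
position: [0.5323, 0.007, 0.2055]
orientation: [-0.633, 1.489, 0.618]
force: [0.3, 0.6, -3.5]
width: 0.0393
gripper_force: 64.8
```

Run:
```python
from h import *
a=np.radians(45);t=tool((np.cos(a),np.sin(a),0),(-np.sin(a),np.cos(a),0))
go([.53,.01,.1],down=t)
i=grab_frame("side");cv2.imwrite("pics/s2.png",cv2.resize(i[90:300,250:500],None,fx=3,fy=2.8))
```

```text
t 8.0 tcp [0.5323 0.007  0.2055] w 0.0393 F [ 0.3  0.6 -3.5] j [-0.53  0.24 -1.25 -1.44  1.32 -0.06]
tool axes (cols)
 [[-0.005 -0.717  0.697]
 [-0.013  0.697  0.717]
 [-1.    -0.005 -0.013]]
shift units [0.211 0.009 0.004]
turn units [ 0.12 -0.1   0.04]
```

View pics/s2.png

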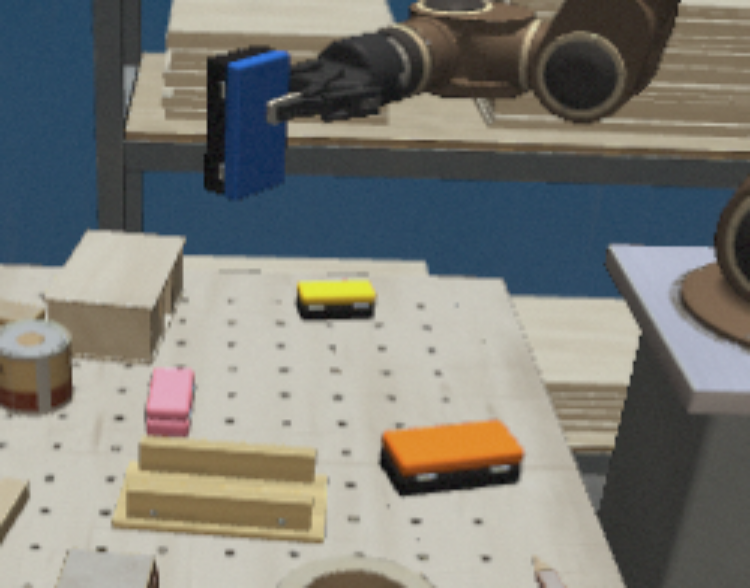

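The side view shows the blue case upright and clear, with the wrist beyond the bench edge and the joints just inside range. Lowering it.

Request:
drive_tool(motion=[[0.12, -0.1, 0.04, 0.03, 0, 0, 30], [0, 0, 0, 0.05, 0, 0, 30], [0, 0, 0, 0.05, 0, 0, 30], [0, 0, 0, 0.05, 0, 0, 30], [0, 0, 0, 0.03, 0, 0, 30], [0, 0, 0, 0.014, 0, 0, 30]])

```text
clock: 8.65
position: [0.5403, 0.0005, 0.0968]
orientation: [-0.631, 1.503, 0.618]
force: [0.5, 0.5, -3.5]
width: 0.039
gripper_force: 64.9
```

Run:
```python
from h import *
a=np.radians(45);t=tool((np.cos(a),np.sin(a),0),(-np.sin(a),np.cos(a),0))
go([.532,.007,.08],down=t)
```

```text
t 8.65 tcp [5.403e-01 5.000e-04 9.680e-02] w 0.039 F [ 0.5  0.5 -3.5] j [-0.53  0.63 -1.25 -1.78  1.32 -0.1 ]
tool axes (cols)
 [[-0.018 -0.715  0.699]
 [-0.017  0.699  0.715]
 [-1.     0.001 -0.025]]
shift units [ 0.034  0.021 -0.001]
turn units [ 0.09 -0.21 -0.01]
```

Run:
```python
from h import *
a=np.radians(50);e=np.radians(2.5);t=tool((np.cos(a),np.sin(a),-np.tan(e)),(-np.sin(a),np.cos(a),0))
plan([.538,-.003,.087],t,4)
```

```text
turn/row [-0.159  0.039 -0.008] mm/row 2.7
[0.005, -0.0, -0.002]
[0.005, -0.0, -0.002]
[0.005, -0.0, -0.002]
[0.005, -0.0, -0.002]
```

Request:
drive_tool(motion=[[-0.16, 0.04, 0, 0.002, 0, -0.002, 30], [-0.16, 0.04, 0, 0.004, 0, -0.002, 30], [-0.16, 0.04, 0, 0.006, 0, -0.002, 30], [-0.16, 0.04, 0, 0.006, 0, -0.002, 30]])

```text
clock: 9.05
position: [0.5372, -0.0028, 0.0895]
orientation: [-0.7, 1.501, 0.671]
force: [-0.3, 0.1, -3.1]
width: 0.039
gripper_force: 64.8
```

Run:
```python
from h import *
a=np.radians(50);e=np.radians(2.5);t=tool((np.cos(a),np.sin(a),-np.tan(e)),(-np.sin(a),np.cos(a),0))
go([.538,-.003,.082],down=t)
```

```text
t 9.05 tcp [ 0.5372 -0.0028  0.0895] w 0.039 F [-0.3  0.1 -3.1] j [-0.55  0.53 -1.2  -1.44  1.42 -0.28]
tool axes (cols)
 [[-0.029 -0.766  0.642]
 [-0.033  0.642  0.766]
 [-0.999  0.001 -0.043]]
shift units [ 0.015 -0.002  0.001]
turn units [ 0.    0.   -0.01]
```

Request:
drive_tool(motion=[[0, -0.15, 0, 0.004, 0, 0, 30], [0, 0, 0, 0.004, 0, 0, 30], [0, 0, 0, 0.003, 0, 0, 30]])

```text
clock: 9.35
position: [0.537, -0.003, 0.0832]
orientation: [-0.691, 1.486, 0.675]
force: [-0.8, -1.1, -2.5]
width: 0.0389
gripper_force: 64.9
```

Request:
drive_tool(motion=[[0, 0, 0, 0.003, 0, 0, 30], [0, 0, 0, 0, 0, 0, 30]])

```text
clock: 9.55
position: [0.5368, -0.0031, 0.0817]
orientation: [-0.69, 1.486, 0.675]
force: [-0.1, -0.3, -2.7]
width: 0.0393
gripper_force: 64.9
```

Request:
drive_tool(motion=[[0, 0, 0, 0.003, 0, 0, 30], [0, 0, 0, 0.002, 0, 0, 30], [0, 0, 0, 0, 0, 0, 30]])

```text
clock: 9.85
position: [0.5365, -0.0033, 0.0803]
orientation: [-0.694, 1.483, 0.674]
force: [-4.8, -2.6, 9.2]
width: 0.0391
gripper_force: 65.7
```

Request:
drive_tool(motion=[[0, 0, 0, 0, 0, 0, 50], [0, 0, 0, 0, 0, 0, 70], [0, 0, 0, 0, 0, 0, 80], [0, 0, 0, 0, 0, 0, 80], [0, 0, 0, 0, 0, -0.02, 80], [0, 0, 0, 0, 0, -0.03, 80], [0, 0, 0, 0, 0, -0.03, 80], [0, 0, 0, 0, 0, -0.03, 80]])

```text
clock: 10.65
position: [0.5137, -0.0277, 0.0804]
orientation: [-0.673, 1.501, 0.652]
force: [0.1, 0.0, -0.1]
width: 0.0798
gripper_force: 0.0
```

Run:
```python
from h import *
go()
i=grab_frame("side");j=grab_frame("top");cv2.imwrite("pics/s3.png",np.hstack([cv2.resize(i[110:260,250:450],None,fx=2,fy=2),cv2.resize(j[150:300,380:580],None,fx=2,fy=2)]))
```

```text
t 10.65 tcp [ 0.5137 -0.0277  0.0804] w 0.0798 F [ 0.1  0.  -0.1] j [-0.63  0.55 -1.22 -1.43  1.47 -0.34]
tool axes (cols)
 [[-0.024 -0.747  0.664]
 [-0.025  0.664  0.747]
 [-0.999  0.001 -0.034]]
```

View pics/s3.png

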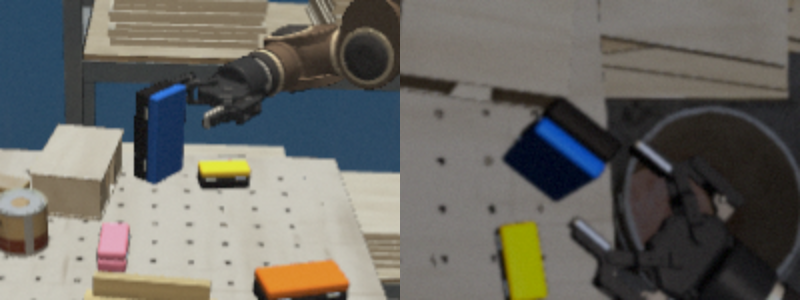

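The case stands upright. In the right half, the blue strip runs from (540,125) to (605,175). I'll rise straight up around it, since the fingers straddle it with room to spare.

Request:
drive_tool(motion=[[0, 0, 0, -0.04, 0, 0, 80], [0, 0, 0, -0.07, 0, 0, 80], [0, 0, 0, -0.08, 0, 0, 80], [0, 0, 0, -0.08, 0, 0, 80], [0, 0, 0, -0.06, 0, 0, 80]])

```text
clock: 11.25
position: [0.5178, -0.023, 0.248]
orientation: [-0.675, 1.499, 0.651]
force: [0.3, 0.4, 0.2]
width: 0.0802
gripper_force: 0.0
```

Run:
```python
from h import *
go()
print("blue top end",rect("top","blue",.13))
a=np.radians(5);t=tool((np.cos(a),np.sin(a),0),(-np.sin(a),np.cos(a),0))
plan([.50,.04,.26],t,8)
```

```text
t 11.25 tcp [ 0.5178 -0.023   0.248 ] w 0.0802 F [0.3 0.4 0.2] j [-0.61 -0.   -1.13 -0.83  1.45 -0.29]
tool axes (cols)
 [[-0.022 -0.748  0.663]
 [-0.026  0.663  0.748]
 [-0.999 -0.001 -0.034]]
blue top end ([0.5363, 0.0155, 0.065, 0.0182], 50.4)
turn/row [ 0.79  -0.029  0.022] mm/row 8.3
[-0.002, 0.014, 0.009]
[-0.002, 0.015, 0.007]
[-0.002, 0.015, 0.006]
[-0.002, 0.016, 0.004]
[-0.002, 0.016, 0.003]
[-0.002, 0.016, 0.001]
[-0.002, 0.017, -0.0]
[-0.002, 0.016, -0.002]
```

Run:
```python
from h import *
a=np.radians(-39.6);e=np.tan(np.radians(15));d=np.array([np.cos(a),np.sin(a),0]);C=np.array([.5448,.0085,0])
t=tool(d-[0,0,e],(-d[1],d[0],0))
plan(C-.058*d+[0,0,.25],t,15)
```

```text
turn/row [0.846 0.105 0.13 ] mm/row 4.8
[0.0, 0.008, 0.005]
[0.0, 0.008, 0.004]
[0.0, 0.009, 0.004]
[0.0, 0.009, 0.003]
[0.0, 0.009, 0.002]
[0.001, 0.009, 0.001]
[0.001, 0.009, -0.0]
[0.001, 0.009, -0.001]
[0.001, 0.009, -0.002]
[0.001, 0.009, -0.003]
[0.001, 0.009, -0.004]
[0.002, 0.008, -0.005]
[0.002, 0.008, -0.005]
[0.002, 0.007, -0.006]
[0.002, 0.006, -0.007]
```

Request:
drive_tool(motion=[[0.846, 0.105, 0.13, 0, 0.008, 0.005, 85], [0.846, 0.105, 0.13, 0, 0.008, 0.004, 85], [0.846, 0.105, 0.13, 0, 0.009, 0.004, 85], [0.846, 0.105, 0.13, 0, 0.009, 0.003, 85], [0.846, 0.105, 0.13, 0, 0.009, 0.002, 85], [0.846, 0.105, 0.13, 0.001, 0.009, 0.001, 85], [0.846, 0.105, 0.13, 0.001, 0.009, 0, 85], [0.846, 0.105, 0.13, 0.001, 0.009, -0.001, 85], [0.846, 0.105, 0.13, 0.001, 0.009, -0.002, 85], [0.846, 0.105, 0.13, 0.001, 0.009, -0.003, 85], [0.846, 0.105, 0.13, 0.001, 0.009, -0.004, 85], [0.846, 0.105, 0.13, 0.002, 0.008, -0.005, 85], [0.846, 0.105, 0.13, 0.002, 0.008, -0.005, 85], [0.846, 0.105, 0.13, 0.002, 0.007, -0.006, 85], [0.846, 0.105, 0.13, 0.002, 0.006, -0.007, 85]])

```text
clock: 12.8
position: [0.5212, 0.0307, 0.2739]
orientation: [0.595, 1.799, -0.496]
force: [1.3, -1.0, -0.3]
width: 0.085
gripper_force: 0.0
```

Run:
```python
from h import *
a=np.radians(-39.6);e=np.tan(np.radians(15));d=np.array([np.cos(a),np.sin(a),0]);C=np.array([.5448,.0085,0])
t=tool(d-[0,0,e],(-d[1],d[0],0))
go(C-.058*d+[0,0,.107],down=t)
```

```text
t 12.8 tcp [0.5212 0.0307 0.2739] w 0.085 F [ 1.3 -1.  -0.3] j [ 0.57 -0.29 -0.9   0.15 -1.14  0.68]
tool axes (cols)
 [[-0.252  0.619  0.744]
 [ 0.15   0.784 -0.602]
 [-0.956 -0.04  -0.29 ]]
shift units [0.334 0.01  0.048]
turn units [ 0.09 -0.27  0.37]
```

Request:
drive_tool(motion=[[0.09, -0.27, 0.37, 0, 0, 0, 85], [0, 0, 0, 0.0135, 0, -0.05, 85], [0, 0, 0, 0.06, 0, 0.016, 85], [0, 0, 0, 0.075, 0, 0.02, 85], [0, 0, 0, 0.075, 0, 0.02, 85], [0, 0, 0, 0.065, 0, 0.0175, 85], [0, 0, 0, 0.045, 0, 0.012, 85]])

```text
clock: 13.5
position: [0.5003, 0.0457, 0.1059]
orientation: [0.627, 1.754, -0.483]
force: [1.0, 0.2, -0.4]
width: 0.0849
gripper_force: 0.0
```

Run:
```python
from h import *
a=np.radians(-39.6);e=np.tan(np.radians(15));d=np.array([np.cos(a),np.sin(a),0]);C=np.array([.5448,.0085,0])
t=tool(d-[0,0,e],(-d[1],d[0],0))
print("blue",rect("top","blue",.13))
go(C+.001*d+[0,0,.09],down=t)
```

```text
blue ([0.5363, 0.0157, 0.0653, 0.0184], 50.4)
t 13.55 tcp [0.4993 0.045  0.1029] w 0.085 F [-2.4 -0.8 -2.3] j [ 0.64  0.03 -1.14 -0.31 -1.22  0.82]
tool axes (cols)
 [[-0.208  0.635  0.744]
 [ 0.161  0.773 -0.614]
 [-0.965 -0.007 -0.263]]
shift units [-0.006  0.001  0.121]
turn units [ 0.01 -0.04  0.07]
```

Request:
drive_tool(motion=[[0, 0, 0.07, -0.003, 0, 0.03, 85], [0, 0, 0, -0.003, 0, 0.04, 85], [0, 0, 0, 0, 0, 0.035, 85], [0, 0, 0, 0, 0, 0.016, 85], [0, 0, 0, 0, 0, 0, 72], [0, 0, 0, 0, 0, 0, 60], [0, 0, 0, 0, 0, 0, 55], [0, 0, 0, 0, 0, 0, 55], [0, 0, 0, 0, 0, 0, 55]])

```text
clock: 14.45
position: [0.5465, 0.0084, 0.0959]
orientation: [0.634, 1.75, -0.477]
force: [-1.6, 0.2, -0.3]
width: 0.0651
gripper_force: 67.1
```

Run:
```python
from h import *
go()
i=grab_frame("side");j=grab_frame("top");cv2.imwrite("pics/s4.png",np.hstack([cv2.resize(i[110:260,250:450],None,fx=2,fy=2),cv2.resize(j[150:300,380:580],None,fx=2,fy=2)]))
```

```text
t 14.45 tcp [0.5465 0.0084 0.0959] w 0.0651 F [-1.6  0.2 -0.3] j [ 0.49  0.13 -1.18 -0.69 -1.11  0.57]
tool axes (cols)
 [[-0.197  0.637  0.745]
 [ 0.17   0.771 -0.614]
 [-0.966  0.006 -0.26 ]]
```

View pics/s4.png

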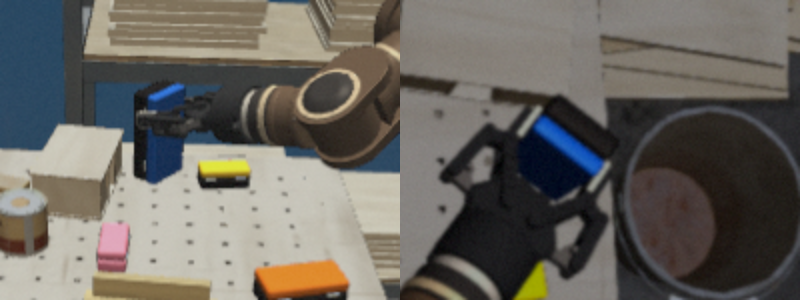

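Request:
drive_tool(motion=[[0, 0, 0, -0.03, 0, -0.008, 55], [0, 0, 0, -0.06, 0, -0.016, 55], [0, 0, 0, -0.08, 0, -0.021, 55], [0, 0, 0, -0.05, 0, -0.013, 55]])

```text
clock: 14.95
position: [0.5468, 0.0075, 0.212]
orientation: [0.635, 1.749, -0.475]
force: [-0.1, 0.2, -2.8]
width: 0.065
gripper_force: 67.3
```

Run:
```python
from h import *
a=np.radians(-39.6);e=np.tan(np.radians(15));d=np.array([np.cos(a),np.sin(a),0])
t=tool(-d*e-[0,0,1],(-d[1],d[0],0))
go();plan([.484,.145,.17],t,15)
```

```text
t 14.95 tcp [0.5468 0.0075 0.212 ] w 0.065 F [-0.1  0.2 -2.8] j [ 0.49 -0.17 -1.05 -0.26 -1.1   0.57]
tool axes (cols)
 [[-0.195  0.637  0.746]
 [ 0.172  0.771 -0.613]
 [-0.966  0.008 -0.26 ]]
turn/row [ 0.005  0.872 -0.002] mm/row 10.5
[0.01, 0.009, -0.016]
[0.012, 0.009, -0.015]
[0.013, 0.009, -0.014]
[0.015, 0.009, -0.012]
[0.016, 0.009, -0.011]
[0.017, 0.009, -0.009]
[0.018, 0.009, -0.007]
[0.018, 0.009, -0.005]
[0.019, 0.009, -0.003]
[0.019, 0.009, -0.001]
[0.019, 0.009, 0.001]
[0.019, 0.009, 0.003]
[0.018, 0.009, 0.005]
[0.018, 0.009, 0.007]
[0.017, 0.009, 0.008]
```

Request:
drive_tool(motion=[[0, 0.872, 0, 0.01, 0.009, -0.016, 55], [0, 0.872, 0, 0.012, 0.009, -0.015, 55], [0, 0.872, 0, 0.013, 0.009, -0.014, 55], [0, 0.872, 0, 0.015, 0.009, -0.012, 55], [0, 0.872, 0, 0.016, 0.009, -0.011, 55], [0, 0.872, 0, 0.017, 0.009, -0.009, 55], [0, 0.872, 0, 0.018, 0.009, -0.007, 55], [0, 0.872, 0, 0.018, 0.009, -0.005, 55], [0, 0.872, 0, 0.019, 0.009, -0.003, 55], [0, 0.872, 0, 0.019, 0.009, -0.001, 55], [0, 0.872, 0, 0.019, 0.009, 0.001, 55], [0, 0.872, 0, 0.019, 0.009, 0.003, 55], [0, 0.872, 0, 0.018, 0.009, 0.005, 55], [0, 0.872, 0, 0.018, 0.009, 0.007, 55], [0, 0.872, 0, 0.017, 0.009, 0.008, 55]])

```text
clock: 16.45
position: [0.4899, 0.1427, 0.1618]
orientation: [-0.988, -2.762, -0.12]
force: [-0.2, -1.2, -3.0]
width: 0.0652
gripper_force: 67.0
```

Run:
```python
from h import *
a=np.radians(-39.6);e=np.tan(np.radians(15));d=np.array([np.cos(a),np.sin(a),0])
t=tool(-d*e-[0,0,1],(-d[1],d[0],0))
go([.484,.145,.03],down=t)
i=grab_frame("side");j=grab_frame("top");cv2.imwrite("pics/s5.png",np.hstack([cv2.resize(i[110:260,250:450],None,fx=2,fy=2),cv2.resize(j[150:300,300:500],None,fx=2,fy=2)]))
```

```text
t 16.45 tcp [0.4899 0.1427 0.1618] w 0.0652 F [-0.2 -1.2 -3. ] j [ 0.19  0.22 -0.13  1.36  0.17  0.86]
tool axes (cols)
 [[-0.755  0.635 -0.165]
 [ 0.618  0.773  0.145]
 [ 0.219  0.007 -0.976]]
shift units [-0.046 -0.006  0.26 ]
turn units [0.05 0.34 0.04]
```

View pics/s5.png

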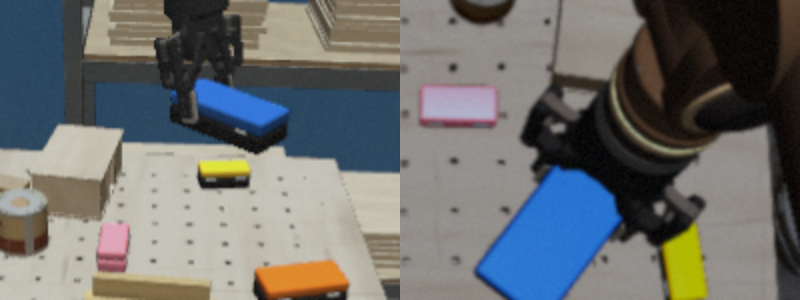

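Request:
drive_tool(motion=[[0, 0.34, 0.04, -0.008, 0, 0.03, 55], [0, 0, 0, -0.016, 0, 0.06, 55], [0, 0, 0, -0.019, 0, 0.07, 55], [0, 0, 0, -0.013, 0, 0.05, 55], [0, 0, 0, -0.006, 0, 0.022, 55], [0, 0, 0, -0.003, 0, 0.01, 55]])

```text
clock: 17.15
position: [0.49, 0.142, 0.0353]
orientation: [-0.981, -2.725, -0.134]
force: [1.2, -0.1, -2.6]
width: 0.0653
gripper_force: 67.3
```

Request:
drive_tool(motion=[[0, 0, 0, -0.002, 0, 0.008, 55], [0, 0, 0, -0.001, 0, 0.006, 55], [0, 0, 0, -0.001, 0, 0.005, 55], [0, 0, 0, 0, 0, 0, 55]])

```text
clock: 17.55
position: [0.4909, 0.1425, 0.0271]
orientation: [-0.982, -2.726, -0.136]
force: [0.5, 0.1, -2.7]
width: 0.0651
gripper_force: 67.3
```

Request:
drive_tool(motion=[[0, 0, 0, -0.001, 0, 0.005, 55], [0, 0, 0, -0.001, 0, 0.004, 55], [0, 0, 0, 0, 0, 0, 55]])

```text
clock: 17.85
position: [0.4904, 0.1425, 0.0219]
orientation: [-0.982, -2.725, -0.135]
force: [-0.4, 0.4, -2.7]
width: 0.0651
gripper_force: 67.4
```

Request:
drive_tool(motion=[[0, 0, 0, -0.001, 0, 0.004, 55], [0, 0, 0, -0.001, 0, 0.003, 55], [0, 0, 0, 0, 0, 0, 55]])

```text
clock: 18.15
position: [0.4907, 0.1426, 0.0202]
orientation: [-0.982, -2.726, -0.136]
force: [-2.6, -2.4, 10.7]
width: 0.065
gripper_force: 68.9
```

Request:
drive_tool(motion=[[0, 0, 0, 0, 0, 0, 68], [0, 0, 0, 0, 0, 0, 75], [0, 0, 0, 0, 0, 0, 85], [0, 0, 0, 0, 0, 0, 85], [0, 0, 0, 0, 0, -0.03, 85], [0, 0, 0, 0, 0, -0.06, 85], [0, -0.7, 0, 0, 0, -0.05, 85], [0, -0.7, 0, 0.06, 0, -0.03, 85], [0, -0.7, 0, 0.07, 0, 0, 85]])

```text
clock: 19.05
position: [0.4588, 0.1705, 0.112]
orientation: [1.07, 2.951, 0.016]
force: [-0.8, 0.8, -1.1]
width: 0.0852
gripper_force: 0.0
```

Run:
```python
from h import *
print("blue z40",rect("top","blue",.04))
go()
```

```text
blue z40 ([0.4377, 0.1845, 0.064, 0.056], 51.5)
t 19.1 tcp [0.4521 0.1738 0.1112] w 0.0855 F [-6.6  2.1  0.7] j [ 0.36  0.08 -0.39  1.1   0.01  1.05]
tool axes (cols)
 [[-0.772  0.636  0.003]
 [ 0.636  0.772  0.009]
 [ 0.003  0.009 -1.   ]]
```

Request:
drive_tool(motion=[[0.08, 0, -0.15, -0.02, -0.001, 0.01, 85], [0, 0, 0, -0.018, -0.001, 0.05, 85], [0, 0, 0, 0, 0, 0.06, 85], [0, 0, 0, 0, 0, 0.04, 85], [0, 0, 0, 0, 0, 0.018, 85], [0, 0, 0, 0, 0, 0, 72], [0, 0, 0, 0, 0, 0, 60], [0, 0, 0, 0, 0, 0, 55], [0, 0, 0, 0, 0, 0, 55], [0, 0, 0, 0, 0, 0, 55]])

```text
clock: 20.1
position: [0.4703, 0.1576, 0.0208]
orientation: [-1.037, -2.958, 0.002]
force: [-0.1, -1.2, 1.0]
width: 0.0649
gripper_force: 68.6
```

```bash
cat >> h.py <<'E'
def allrect(n,col,z,img=None):
    img=grab_frame(n) if img is None else img
    mk=cv2.morphologyEx(cv2.inRange(cv2.cvtColor(img,cv2.COLOR_BGR2HSV),*HSV[col]),cv2.MORPH_OPEN,np.ones((3,3)))
    return world_rect(n,cv2.findNonZero(mk),z)
E
python3 - <<'E'
from h import *
print("blue",allrect("top","blue",.04),allrect("side","blue",.04))
a=np.radians(-97.7);d=np.array([np.cos(a),np.sin(a),0])
go()
E
```

```text
blue ([0.4395, 0.1825, 0.0648, 0.0607], 51.8) ([-5.5941, -8.7274, 20.3964, 7.7366], 35.1)
t 20.2 tcp [0.4702 0.1576 0.0208] w 0.0648 F [-0.4 -0.9  1. ] j [ 0.32  0.18 -0.49  0.91  0.    1.  ]
tool axes (cols)
 [[-0.781  0.624 -0.007]
 [ 0.624  0.781  0.001]
 [ 0.006 -0.003 -1.   ]]
```

Request:
drive_tool(motion=[[0, 0, 0, 0, 0, -0.03, 55], [0, 0, 0, 0, 0, -0.06, 55], [0, 0, 0, 0, 0, -0.08, 55], [0, 0, 0, 0, 0, -0.08, 55], [0, 0, 0, 0, 0, -0.05, 55]])

```text
clock: 20.7
position: [0.4717, 0.1576, 0.1732]
orientation: [-1.037, -2.96, -0.0]
force: [1.4, 0.9, -3.3]
width: 0.0648
gripper_force: 68.5
```

Run:
```python
from h import *
a=np.radians(-7.7)
plan([.6526,.0587,.13],tool((0,0,-1),(np.cos(a),np.sin(a),0)),12);go()
```

```text
turn/row [-0.003 -0.002  0.716] mm/row 17.6
[-0.034, 0.006, 0.007]
[-0.033, 0.009, 0.007]
[-0.032, 0.012, 0.007]
[-0.031, 0.014, 0.007]
[-0.03, 0.017, 0.007]
[-0.028, 0.02, 0.007]
[-0.027, 0.022, 0.007]
[-0.025, 0.024, 0.007]
[-0.022, 0.026, 0.007]
[-0.02, 0.028, 0.007]
[-0.018, 0.03, 0.007]
[-0.015, 0.031, 0.007]
t 20.7 tcp [0.4717 0.1576 0.1732] w 0.0648 F [ 1.4  0.9 -3.3] j [ 0.32  0.09 -0.24  1.25  0.    0.99]
tool axes (cols)
 [[-0.781  0.624 -0.005]
 [ 0.624  0.781  0.002]
 [ 0.005 -0.002 -1.   ]]
```

Request:
drive_tool(motion=[[0, 0, 0.716, -0.034, 0.006, 0.007, 55], [0, 0, 0.716, -0.033, 0.009, 0.007, 55], [0, 0, 0.716, -0.032, 0.012, 0.007, 55], [0, 0, 0.716, -0.031, 0.014, 0.007, 55], [0, 0, 0.716, -0.03, 0.017, 0.007, 55], [0, 0, 0.716, -0.028, 0.02, 0.007, 55], [0, 0, 0.716, -0.027, 0.022, 0.007, 55], [0, 0, 0.716, -0.025, 0.024, 0.007, 55], [0, 0, 0.716, -0.022, 0.026, 0.007, 55], [0, 0, 0.716, -0.02, 0.028, 0.007, 55], [0, 0, 0.716, -0.018, 0.03, 0.007, 55], [0, 0, 0.716, -0.015, 0.031, 0.007, 55]])

```text
clock: 21.9
position: [0.6525, 0.0582, 0.126]
orientation: [-2.365, -2.059, 0.009]
force: [0.6, 0.6, -2.5]
width: 0.0647
gripper_force: 68.3
```

Run:
```python
from h import *
a=np.radians(-7.7)
go([.6526,.0587,.086],down=tool((0,0,-1),(np.cos(a),np.sin(a),0)))
```

```text
t 21.9 tcp [0.6525 0.0582 0.126 ] w 0.0647 F [ 0.6  0.6 -2.5] j [0.09 0.4  0.06 1.24 0.   1.8 ]
tool axes (cols)
 [[ 0.138  0.99  -0.009]
 [ 0.99  -0.138  0.001]
 [-0.    -0.009 -1.   ]]
shift units [0.001 0.001 0.08 ]
turn units [-0.07  0.   -0.03]
```

Request:
drive_tool(motion=[[-0.07, 0, -0.03, 0.001, 0, 0.03, 55], [0, 0, 0, 0, 0, 0.03, 55], [0, 0, 0, 0, 0, 0.016, 55], [0, 0, 0, 0, 0, 0.004, 55], [0, 0, 0, 0, 0, 0, 55]])

```text
clock: 22.4
position: [0.652, 0.0592, 0.0866]
orientation: [2.362, 2.071, -0.0]
force: [0.3, -0.7, -2.8]
width: 0.0651
gripper_force: 68.2
```

Request:
drive_tool(motion=[[0, 0, 0, 0, 0, 0.004, 55], [0, 0, 0, 0, 0, 0.004, 55], [0, 0, 0, 0, 0, 0.002, 55], [0, 0, 0, 0, 0, 0, 55]])

```text
clock: 22.8
position: [0.6526, 0.0591, 0.0831]
orientation: [2.361, 2.07, 0.003]
force: [0.1, -0.3, 3.7]
width: 0.0646
gripper_force: 69.1
```

Request:
drive_tool(motion=[[0, 0, 0, 0, 0, 0, 68], [0, 0, 0, 0, 0, 0, 76], [0, 0, 0, 0, 0, 0, 85], [0, 0, 0, 0, 0, 0, 85], [0, 0, 0, 0, 0, -0.04, 85], [0, 0, 0, 0, 0, -0.08, 85], [0, 0, 0, 0, 0, -0.08, 85]])

```text
clock: 23.5
position: [0.6514, 0.0591, 0.1819]
orientation: [-2.361, -2.071, 0.002]
force: [1.3, -0.2, -0.1]
width: 0.0847
gripper_force: 0.0
```

Run:
```python
from h import *
a=np.radians(103.8)
plan([.385,.308,.13],tool((0,0,-1),(np.cos(a),np.sin(a),0)),18)
```

```text
turn/row [-0.001 -0.    -0.899] mm/row 20.5
[0.024, -0.033, 0.006]
[0.027, -0.03, 0.006]
[0.03, -0.027, 0.006]
[0.033, -0.024, 0.006]
[0.035, -0.02, 0.006]
[0.037, -0.016, 0.006]
[0.039, -0.012, 0.006]
[0.04, -0.008, 0.006]
[0.04, -0.004, 0.006]
[0.04, 0.001, 0.006]
[0.04, 0.005, 0.006]
[0.039, 0.01, 0.006]
[0.038, 0.014, 0.006]
[0.036, 0.018, 0.006]
[0.034, 0.022, 0.006]
[0.032, 0.025, 0.006]
[0.029, 0.028, 0.006]
[0.026, 0.031, 0.006]
```

Request:
drive_tool(motion=[[0, 0, -0.9, 0.024, -0.033, 0, 85], [0, 0, -0.9, 0.027, -0.03, 0, 85], [0, 0, -0.9, 0.03, -0.027, 0.006, 85], [0, 0, -0.9, 0.033, -0.024, 0.006, 85], [0, 0, -0.9, 0.035, -0.02, 0.006, 85], [0, 0, -0.9, 0.037, -0.016, 0.006, 85], [0, 0, -0.9, 0.039, -0.012, 0.006, 85], [0, 0, -0.9, 0.04, -0.008, 0.006, 85], [0, 0, -0.9, 0.04, -0.004, 0.006, 85], [0, 0, -0.9, 0.04, 0.001, 0.006, 85], [0, 0, -0.9, 0.04, 0.005, 0.006, 85], [0, 0, -0.9, 0.039, 0.01, 0.006, 85], [0, 0, -0.9, 0.038, 0.014, 0.006, 85], [0, 0, -0.9, 0.036, 0.018, 0.006, 85], [0, 0, -0.9, 0.034, 0.022, 0.006, 85], [0, 0, -0.9, 0.032, 0.025, 0.006, 85], [0, 0, -0.9, 0.029, 0.028, 0.006, 85], [0, 0, -0.9, 0.026, 0.031, 0.006, 85]])

```text
clock: 25.3
position: [0.3857, 0.3083, 0.1334]
orientation: [-0.387, 3.117, -0.0]
force: [0.0, 0.2, 0.6]
width: 0.0851
gripper_force: 0.0
```

Run:
```python
from h import *
i=grab_frame("top")
print("blue",rect("top","blue",.102,img=i));print("net box",[np.round(x["centre"],3) for x in search_frame("ply_box","top")[:2]])
a=np.radians(103.8)
go([.3838,.3075,.02],down=tool((0,0,-1),(np.cos(a),np.sin(a),0)))
cv2.imwrite("pics/s6.png",np.hstack([cv2.resize(i[120:270,350:500],None,fx=3,fy=3),cv2.resize(grab_frame("side")[150:300,230:380],None,fx=2.3,fy=3)]))
```

```text
blue ([0.6516, 0.0646, 0.13, 0.0664], 82.1)
net box [array([0.619, 0.092, 0.065])]
t 25.4 tcp [0.3848 0.3087 0.1332] w 0.0848 F [ 0.1 -0.  -0.4] j [ 0.68  0.09 -0.33  1.15 -0.    0.43]
tool axes (cols)
 [[-0.97  -0.243 -0.   ]
 [-0.243  0.97  -0.   ]
 [ 0.    -0.    -1.   ]]
shift units [ 0.003 -0.002  0.226]
turn units [-0.   -0.    0.04]
```

View pics/s6.png

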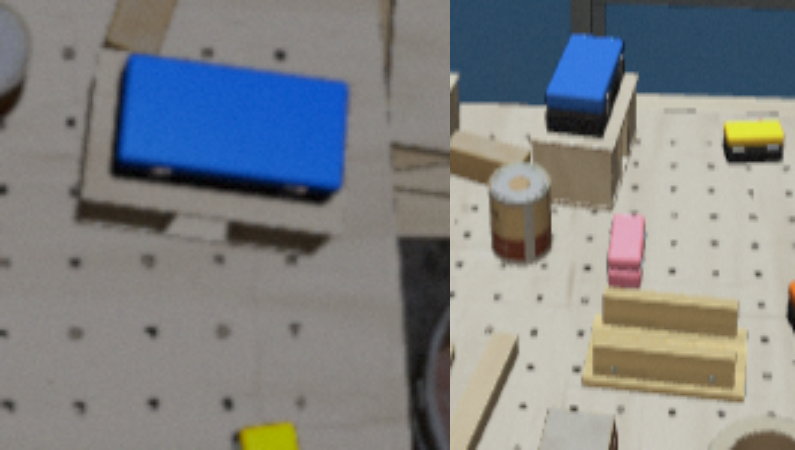

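The blue case lies flat on the box at (0.652, 0.065), 82.1°, matching the box. Next, pick the orange case.

Request:
drive_tool(motion=[[0, 0, 0.04, 0.003, -0.002, 0.05, 85], [0, 0, 0, 0, 0, 0.08, 85], [0, 0, 0, 0, 0, 0.06, 80], [0, 0, 0, 0, 0, 0.034, 75], [0, 0, 0, 0, 0, 0, 60], [0, 0, 0, 0, 0, 0, 45], [0, 0, 0, 0, 0, 0, 40], [0, 0, 0, 0, 0, 0, 40], [0, 0, 0, 0, 0, 0, 40]])

```text
clock: 26.35
position: [0.3856, 0.3066, 0.0221]
orientation: [-0.372, 3.118, 0.0]
force: [0.3, -0.0, -1.9]
width: 0.0487
gripper_force: 63.7
```

Run:
```python
from h import *
print("or",allrect("top","orange",.034));go()
```

```text
Traceback (most recent call last):
  File "h.py", line 42, in allrect
    return world_rect(n,cv2.findNonZero(mk),z)
  File "h.py", line 17, in world_rect
    w=p2w(n,c.reshape(-1,2),z)[:,:2]
            ^^^^^^^^^
AttributeError: 'NoneType' object has no attribute 'reshape'
```

Request:
drive_tool(motion=[[0, 0, 0, 0, 0, -0.03, 40], [0, 0, 0, 0, 0, -0.07, 40], [0, 0, 0, 0, 0, -0.09, 40], [0, 0, 0, 0, 0, -0.09, 40], [0, 0, 0, 0, 0, -0.07, 40]])

```text
clock: 26.9
position: [0.3853, 0.3067, 0.1995]
orientation: [-0.372, 3.117, 0.001]
force: [0.8, 0.7, -2.7]
width: 0.0486
gripper_force: 63.7
```

Run:
```python
from h import *
a=np.radians(172.1)
plan([.652,.066,.17],tool((0,0,-1),(np.cos(a),np.sin(a),0)),16);go()
```

```text
turn/row [-0.001  0.001 -0.623] mm/row 22.5
[-0.025, -0.037, 0.004]
[-0.022, -0.039, 0.004]
[-0.02, -0.04, 0.004]
[-0.016, -0.042, 0.004]
[-0.013, -0.043, 0.004]
[-0.01, -0.044, 0.004]
[-0.007, -0.044, 0.004]
[-0.003, -0.045, 0.004]
[-0.0, -0.045, 0.004]
[0.003, -0.045, 0.004]
[0.007, -0.044, 0.004]
[0.01, -0.044, 0.004]
[0.013, -0.043, 0.004]
[0.016, -0.042, 0.004]
[0.019, -0.041, 0.004]
[0.022, -0.039, 0.004]
t 26.9 tcp [0.3853 0.3067 0.1995] w 0.0486 F [ 0.8  0.7 -2.7] j [ 0.67  0.07 -0.21  1.3  -0.    0.44]
tool axes (cols)
 [[-0.972 -0.235  0.003]
 [-0.235  0.972  0.001]
 [-0.003  0.001 -1.   ]]
```

Request:
drive_tool(motion=[[0, 0, -0.623, -0.025, -0.037, 0.004, 40], [0, 0, -0.623, -0.022, -0.039, 0.004, 40], [0, 0, -0.623, -0.02, -0.04, 0.004, 40], [0, 0, -0.623, -0.016, -0.042, 0.004, 40], [0, 0, -0.623, -0.013, -0.043, 0.004, 40], [0, 0, -0.623, -0.01, -0.044, 0.004, 40], [0, 0, -0.623, -0.007, -0.044, 0.004, 40], [0, 0, -0.623, -0.003, -0.045, 0.004, 40], [0, 0, -0.623, 0, -0.045, 0.004, 40], [0, 0, -0.623, 0.003, -0.045, 0.004, 40], [0, 0, -0.623, 0.007, -0.044, 0.004, 40], [0, 0, -0.623, 0.01, -0.044, 0.004, 40], [0, 0, -0.623, 0.013, -0.043, 0.004, 40], [0, 0, -0.623, 0.016, -0.042, 0.004, 40], [0, 0, -0.623, 0.019, -0.041, 0.004, 40], [0, 0, -0.623, 0.022, -0.039, 0.004, 40]])

```text
clock: 28.5
position: [0.6524, 0.0653, 0.1645]
orientation: [-2.067, 2.365, -0.001]
force: [-0.1, -0.4, -3.4]
width: 0.049
gripper_force: 63.8
```

Run:
```python
from h import *
a=np.radians(172.1)
go([.652,.066,.128],down=tool((0,0,-1),(np.cos(a),np.sin(a),0)))
```

```text
t 28.5 tcp [0.6524 0.0653 0.1645] w 0.049 F [-0.1 -0.4 -3.4] j [ 0.1   0.38  0.12  1.3  -0.   -1.34]
tool axes (cols)
 [[-0.134 -0.991  0.   ]
 [-0.991  0.134 -0.   ]
 [ 0.    -0.    -1.   ]]
shift units [-0.001  0.001  0.073]
turn units [-0.   -0.    0.03]
```

Request:
drive_tool(motion=[[0, 0, 0.03, -0.001, 0, 0.03, 40], [0, 0, 0, 0, 0, 0.028, 40], [0, 0, 0, 0, 0, 0.012, 40], [0, 0, 0, 0, 0, 0.004, 40], [0, 0, 0, 0, 0, 0.003, 40], [0, 0, 0, 0, 0, 0, 40]])

```text
clock: 29.1
position: [0.652, 0.0668, 0.1268]
orientation: [-2.06, 2.371, -0.002]
force: [0.8, 0.2, -1.8]
width: 0.0487
gripper_force: 63.7
```

Request:
drive_tool(motion=[[0, 0, 0, 0, 0, 0.003, 40], [0, 0, 0, 0, 0, 0.003, 40], [0, 0, 0, 0, 0, 0.001, 40], [0, 0, 0, 0, 0, 0, 40]])

```text
clock: 29.5
position: [0.6522, 0.0666, 0.1241]
orientation: [-2.059, 2.371, -0.002]
force: [-2.6, 0.6, 5.5]
width: 0.049
gripper_force: 64.6
```

Request:
drive_tool(motion=[[0, 0, 0, 0, 0, 0, 52], [0, 0, 0, 0, 0, 0, 60], [0, 0, 0, 0, 0, 0, 75], [0, 0, 0, 0, 0, 0, 75], [0, 0, 0, 0, 0, -0.04, 75], [0, 0, 0, 0, 0, -0.08, 75], [0, 0, 0, 0, 0, -0.06, 75]])

```text
clock: 30.2
position: [0.6519, 0.0664, 0.2142]
orientation: [-2.059, 2.372, -0.001]
force: [1.4, 0.8, 0.6]
width: 0.075
gripper_force: 0.0
```

Run:
```python
from h import *
a=np.radians(96.6)
plan([.454,.033,.13],tool((0,0,-1),(np.cos(a),np.sin(a),0)),12)
```

```text
turn/row [-0.001  0.     0.913] mm/row 18.1
[0.01, 0.032, 0.014]
[0.014, 0.031, 0.014]
[0.017, 0.029, 0.014]
[0.02, 0.027, 0.014]
[0.023, 0.025, 0.014]
[0.025, 0.022, 0.014]
[0.028, 0.019, 0.014]
[0.029, 0.016, 0.014]
[0.031, 0.013, 0.014]
[0.032, 0.009, 0.014]
[0.033, 0.006, 0.014]
[0.033, 0.002, 0.014]
```

Request:
drive_tool(motion=[[0, 0, 0.913, 0.01, 0.032, 0, 75], [0, 0, 0.913, 0.014, 0.031, 0, 75], [0, 0, 0.913, 0.017, 0.029, 0, 75], [0, 0, 0.913, 0.02, 0.027, 0, 75], [0, 0, 0.913, 0.023, 0.025, 0.02, 75], [0, 0, 0.913, 0.025, 0.022, 0.02, 75], [0, 0, 0.913, 0.028, 0.019, 0.02, 75], [0, 0, 0.913, 0.029, 0.016, 0.02, 75], [0, 0, 0.913, 0.031, 0.013, 0.02, 75], [0, 0, 0.913, 0.032, 0.009, 0.02, 75], [0, 0, 0.913, 0.033, 0.006, 0.025, 75], [0, 0, 0.913, 0.033, 0.002, 0.025, 75], [0, 0, 0, 0, 0, 0, 75]])

```text
clock: 31.5
position: [0.4508, 0.0331, 0.1262]
orientation: [0.18, -3.134, 0.001]
force: [-0.4, -0.8, 0.2]
width: 0.0751
gripper_force: 0.0
```

Run:
```python
from h import *
i=grab_frame("top")
print("or",rect("top","orange",.136,img=i),"bl",allrect("top","blue",.102,img=i),"y",rect("top","yellow",.03,img=i))
a=np.radians(96.6)
go([.454,.0331,.021],down=tool((0,0,-1),(np.cos(a),np.sin(a),0)))
```

```text
or ([0.6515, 0.067, 0.0966, 0.0507], 81.7) bl ([0.6518, 0.0644, 0.1295, 0.0664], 82.1) y ([0.4399, 0.0316, 0.0415, 0.0338], 7.5)
t 31.55 tcp [0.4526 0.0333 0.1273] w 0.0748 F [ 1.2 -0.1  0.1] j [ 0.07  0.02 -0.41  1.14 -0.   -0.04]
tool axes (cols)
 [[-0.993 -0.117 -0.   ]
 [-0.117  0.993 -0.   ]
 [ 0.    -0.    -1.   ]]
shift units [-0.003 -0.001  0.213]
turn units [-0.   -0.    0.02]
```

Request:
drive_tool(motion=[[0, 0, 0.02, -0.003, -0.001, 0.05, 75], [0, 0, 0, 0, 0, 0.075, 75], [0, 0, 0, 0, 0, 0.055, 70], [0, 0, 0, 0, 0, 0.033, 65], [0, 0, 0, 0, 0, 0, 45], [0, 0, 0, 0, 0, 0, 30], [0, 0, 0, 0, 0, 0, 25], [0, 0, 0, 0, 0, 0, 25], [0, 0, 0, 0, 0, 0, 25]])

```text
clock: 32.45
position: [0.4564, 0.0331, 0.0224]
orientation: [-0.178, 3.133, -0.0]
force: [-0.3, 0.1, 4.8]
width: 0.0329
gripper_force: 60.3
```

Request:
drive_tool(motion=[[0, 0, 0, 0, 0, -0.03, 25], [0, 0, 0, 0, 0, -0.07, 25], [0, 0, 0, 0, 0, -0.09, 25], [0, 0, 0, 0, 0, -0.09, 25], [0, 0, 0, 0, 0, -0.09, 25], [0, 0, 0, 0, 0, -0.06, 25], [0, 0, 0, 0, 0, -0.02, 25]])

```text
clock: 33.15
position: [0.4561, 0.0332, 0.2499]
orientation: [-0.177, 3.13, -0.0]
force: [1.3, 0.4, -3.2]
width: 0.0329
gripper_force: 59.8
```

Run:
```python
from h import *
a=np.radians(172)
plan([.6518,.0684,.21],tool((0,0,-1),(np.cos(a),np.sin(a),0)),13);go()
```

```text
turn/row [-0.003  0.003 -0.845] mm/row 15.6
[-0.03, 0.002, 0.006]
[-0.031, -0.001, 0.006]
[-0.03, -0.004, 0.006]
[-0.03, -0.007, 0.006]
[-0.029, -0.01, 0.006]
[-0.028, -0.013, 0.006]
[-0.026, -0.016, 0.006]
[-0.024, -0.018, 0.006]
[-0.022, -0.021, 0.006]
[-0.02, -0.023, 0.006]
[-0.018, -0.025, 0.006]
[-0.015, -0.027, 0.006]
[-0.012, -0.028, 0.006]
t 33.15 tcp [0.4561 0.0332 0.2499] w 0.0329 F [ 1.3  0.4 -3.2] j [ 0.07 -0.01 -0.17  1.4  -0.   -0.04]
tool axes (cols)
 [[-0.994 -0.113  0.006]
 [-0.113  0.994  0.   ]
 [-0.006 -0.001 -1.   ]]
```

Request:
drive_tool(motion=[[0, 0, -0.845, -0.03, 0.002, 0.006, 25], [0, 0, -0.845, -0.031, -0.001, 0.006, 25], [0, 0, -0.845, -0.03, -0.004, 0.006, 25], [0, 0, -0.845, -0.03, -0.007, 0.006, 25], [0, 0, -0.845, -0.029, -0.01, 0.006, 25], [0, 0, -0.845, -0.028, -0.013, 0.006, 25], [0, 0, -0.845, -0.026, -0.016, 0.006, 25], [0, 0, -0.845, -0.024, -0.018, 0.006, 25], [0, 0, -0.845, -0.022, -0.021, 0.006, 25], [0, 0, -0.845, -0.02, -0.023, 0.006, 25], [0, 0, -0.845, -0.018, -0.025, 0.006, 25], [0, 0, -0.845, -0.015, -0.027, 0.006, 25], [0, 0, -0.845, -0.012, -0.028, 0.006, 25], [0, 0, 0, 0, 0, 0, 25]])

```text
clock: 34.55
position: [0.651, 0.0681, 0.2043]
orientation: [2.06, -2.368, -0.002]
force: [0.0, -1.0, -1.8]
width: 0.0329
gripper_force: 59.9
```

Run:
```python
from h import *
a=np.radians(172)
go([.6518,.0684,.162],down=tool((0,0,-1),(np.cos(a),np.sin(a),0)))
```

```text
t 34.55 tcp [0.651  0.0681 0.2043] w 0.0329 F [ 0.  -1.  -1.8] j [ 0.1   0.38  0.2   1.39 -0.   -1.33]
tool axes (cols)
 [[-0.138 -0.99  -0.003]
 [-0.99   0.138 -0.001]
 [ 0.001  0.002 -1.   ]]
shift units [-0.001 -0.002  0.085]
turn units [ 0.02 -0.01  0.01]
```

Request:
drive_tool(motion=[[0, 0, 0, 0, -0.001, 0.03, 25], [0, 0, 0, 0, 0, 0.03, 25], [0, 0, 0, 0, 0, 0.018, 25], [0, 0, 0, 0, 0, 0.006, 25], [0, 0, 0, 0, 0, 0.002, 25], [0, 0, 0, 0, 0, 0, 25]])

```text
clock: 35.15
position: [0.6511, 0.0679, 0.1648]
orientation: [-2.06, 2.371, -0.002]
force: [-0.1, 0.2, -1.7]
width: 0.033
gripper_force: 60.0
```

Request:
drive_tool(motion=[[0, 0, 0, 0, 0, 0.004, 25], [0, 0, 0, 0, 0, 0.004, 25], [0, 0, 0, 0, 0, 0.002, 25], [0, 0, 0, 0, 0, 0, 25]])

```text
clock: 35.55
position: [0.651, 0.0679, 0.1591]
orientation: [-2.061, 2.371, -0.001]
force: [0.6, -0.4, -0.1]
width: 0.0329
gripper_force: 60.0
```

Request:
drive_tool(motion=[[0, 0, 0, 0, 0, 0.002, 25], [0, 0, 0, 0, 0, 0.002, 25], [0, 0, 0, 0, 0, 0, 25]])

```text
clock: 35.85
position: [0.6511, 0.0679, 0.1584]
orientation: [-2.06, 2.37, -0.002]
force: [-1.0, -0.3, 4.8]
width: 0.0326
gripper_force: 60.6
```

Contact at the expected height. Releasing, then moving well clear.

Request:
drive_tool(motion=[[0, 0, 0, 0, 0, 0, 38], [0, 0, 0, 0, 0, 0, 48], [0, 0, 0, 0, 0, 0, 60], [0, 0, 0, 0, 0, 0, 60], [0, 0, 0, 0, 0, -0.04, 60], [0, 0, 0, 0, 0, -0.08, 60], [0, 0, 0, 0, 0, -0.06, 60], [0, 0, 0, 0, 0.06, 0, 60], [0, 0, 0, 0, 0.09, 0, 60], [0, 0, 0, 0, 0.09, 0, 60], [0, 0, 0, 0, 0.09, 0, 60], [0, 0, 0, 0, 0.09, 0, 60], [0, 0, 0, 0, 0.05, 0, 60], [0, 0, 0, 0, 0, 0, 60]])

```text
clock: 37.25
position: [0.4155, 0.1008, 0.2479]
orientation: [-2.062, 2.369, -0.001]
force: [0.1, 0.2, 0.7]
width: 0.0598
gripper_force: 0.0
```

Run:
```python
from h import *
i=grab_frame("top");j=grab_frame("side")
for c,z in(("yellow",.166),("orange",.136),("blue",.102)):print(c,allrect("top",c,z,img=i))
for t in("filler_tin","masking_tape","sanding_block"):print(t,[np.round(d["centre"],3).tolist() for d in search_frame(t,"top")[:1]])
cv2.imwrite("pics/s7.png",np.hstack([cv2.resize(i[90:290,130:500],None,fx=1.2,fy=2.2),cv2.resize(j[130:280,230:380],None,fx=2.3,fy=440/150)[:440]]))
```

```text
yellow ([0.6504, 0.0657, 0.0683, 0.0336], 81.9)
orange ([0.6511, 0.0671, 0.0967, 0.05], 81.7)
blue ([0.6512, 0.0645, 0.13, 0.0661], 81.5)
filler_tin [[0.706, 0.208, 0.059]]
masking_tape [[0.47, 0.517, 0.037]]
sanding_block [[0.628, 0.507, 0.033]]
```

View pics/s7.png

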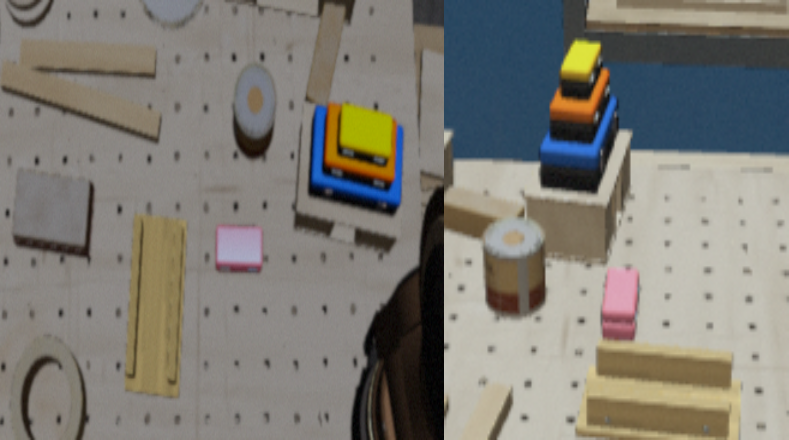

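The pile is on the box, centred within 3 mm and in line, and the bystanders have not moved.

```bash
python3 -c "
from station import close_job
print(close_job())"
```

```text
the job is handed in; nothing more can be done
None
```

The job is handed in: the blue, orange and yellow cases lie flat and lid up on the plywood box, centred to about 3 mm and in line with it, with the tin, tape and sanding block unmoved. It took about 37 s. I stood the blue case upright on the bench and regripped it before laying it flat, a step not in the task text.

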